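# Count to the third bay and file the piston

### The job

The single piston standing on the bench in front of the white six-bay divider rack belongs to cylinder three, and bays are numbered from the tall end plate. Starting there, run one fingertip along the rack, touching the tall end plate, then the divider after the first bay, then the divider after the second bay, to count the bays off. Then push the piston along the bench into the third bay until it is fully home against the rack's back stop; do not lift or tip it, and leave the other parts where they are.

Things in the scene. Friction and masses are not known exactly. Their poses are not given: they have to be found in the camera images.
- piston: the piston to file: aluminium cylinder 52 mm in diameter, 42 mm tall, about 130 g, standing crown up on the bench; origin at the centre of its underside, z up; its yaw does not matter. It starts 70 to 95 mm in front of the line of divider noses, not touching anything
- rack: white rigid plastic rack fixed to the bench, 402 mm long: six bays, no floor, open above and toward the robot. Origin on the bench, middle of the line of divider noses (bay mouths); x into the bays, away from the robot; y along the row to the robot's left. Bay centres y = +-33, +-99, +-165 mm; bays 60 mm wide. Back stop: wall 34 mm high, face at x = 48 mm, so a piston's centre is at x = 22 mm when home
- end_tall: tall end plate, at the left or right end of the rack (rack y = +198 or -198 mm); bays are counted from it. 6 mm thick with a half-round nose; its front shoulder, 24 mm long from the nose, is 60 mm high, level with the divider tops; behind that a 30 mm wide round-topped ear with a hole rises to 111 mm. Origin at the foot of its nose, axes as the rack
- end_low: the plain end plate at the other end of the rack, 6 mm thick, 60 mm high, same shape as a divider; origin at the foot of its nose, axes as the rack
- divider_a: leftmost (rack y = +132 mm) inner divider of the rack, a white plastic plate 6 mm thick with a half-round nose toward the robot, 60 mm high, flat top running from the nose 54 mm back; origin at the foot of its nose, axes as the rack
- divider_b: second from left (rack y = +66 mm) inner divider of the rack, a white plastic plate 6 mm thick with a half-round nose toward the robot, 60 mm high, flat top running from the nose 54 mm back; origin at the foot of its nose, axes as the rack
- divider_c: middle (rack y = 0) inner divider of the rack, a white plastic plate 6 mm thick with a half-round nose toward the robot, 60 mm high, flat top running from the nose 54 mm back; origin at the foot of its nose, axes as the rack
- divider_d: second from right (rack y = -66 mm) inner divider of the rack, a white plastic plate 6 mm thick with a half-round nose toward the robot, 60 mm high, flat top running from the nose 54 mm back; origin at the foot of its nose, axes as the rack
- divider_e: rightmost (rack y = -132 mm) inner divider of the rack, a white plastic plate 6 mm thick with a half-round nose toward the robot, 60 mm high, flat top running from the nose 54 mm back; origin at the foot of its nose, axes as the rack
- filed_piston: a like piston already in one of the rack's two end bays; origin at the centre of its underside; leave alone
- filed_pin: steel piston pin, 16 mm in diameter, 44 mm tall, upright in the rack's other end bay; origin at the centre of its underside; leave alone
- bench_pin: a like steel pin standing upright on the bench in front of the rack's left end; origin at the centre of its underside; leave alone
- gear: steel gear lying flat on the bench in front of the rack's right end, 60 mm in diameter, 18 mm high at the hub; origin at the centre of its underside; leave alone
- con_rod: steel connecting rod lying flat, about 140 mm long, 18 mm high, near the robot on its right; origin under the centre of its big end, x toward the small end; leave alone
- driver: screwdriver lying on the bench near the robot on its left; leave alone
- oil: grey oil bottle, 60 mm in diameter, 120 mm tall, standing to the left of the rack; origin at the centre of its underside; leave alone

How it is judged:
On the way, in this order (a step that is already met when the one before it is completed fails the run):
1. a fingertip touches the tall end plate (contact force between the fingers and end_tall above 0.3 N), for 0.02 s.
2. then the divider after the first bay (((y of end_tall in the frame of rack above 0 m and contact force between the fingers and divider_a above 0.3 N) or (y of end_tall in the frame of rack below 0 m and contact force between the fingers and divider_e above 0.3 N))), for 0.02 s.
3. then the divider after the second bay (((y of end_tall in the frame of rack above 0 m and contact force between the fingers and divider_b above 0.3 N) or (y of end_tall in the frame of rack below 0 m and contact force between the fingers and divider_d above 0.3 N))), for 0.02 s.
4. then the fingers push the piston into the mouth of the third bay (((y of end_tall in the frame of rack above 0 m and y of piston in the frame of rack between 0.026 and 0.04 m) or (y of end_tall in the frame of rack below 0 m and y of piston in the frame of rack between -0.04 and -0.026 m)) and x of piston in the frame of rack above -0.012 m and contact force between the fingers and piston above 0.1 N), for 0.02 s.
At the end, for the whole second after the job is handed in: the piston stands upright (within 0.08 rad) and still on the bench in the third bay from the tall end plate, within 5 mm of touching the back stop (((y of end_tall in the frame of rack above 0 m and y of piston in the frame of rack between 0.026 and 0.04 m) or (y of end_tall in the frame of rack below 0 m and y of piston in the frame of rack between -0.04 and -0.026 m)) and x of piston in the frame of rack between 0.017 and 0.026 m and height (world z) of piston below 0.003 m and angle between piston's own z axis and vertical below 0.08 rad and linear speed of piston below 0.01 m/s).
It fails at once if the piston is lifted more than 6 mm off the bench (height (world z) of piston above 0.006 m).
It fails at once if the piston is tipped by more than 0.25 rad (angle between piston's own z axis and vertical above 0.25 rad).
It fails at once if another part (piston, pin, gear, rod, screwdriver or bottle) is moved more than 12 mm (distance of any of filed_piston, filed_pin, bench_pin, gear, con_rod, driver, oil from where it was at the start of the episode above 0.012 m).
It also fails if it takes over 64 s, if anything falls off the work surface, if the arm or the gripper's body presses on something with over 40 N, if the wrist force passes 120 N, or if a joint passes its speed limit or range.

### The arm

A 6-joint arm with a two-finger parallel gripper is mounted at the origin on the work surface. World frame = base frame: x ahead of the robot, y to its left, z up, the work surface at z = 0. Lengths are in m, angles in rad, forces in N, time in s.
With the tool pointing down it reaches from about 0.3 to 0.825 m from the base axis. Payload 5.4 kg.
Tool frame: the origin (TCP) lies at the very end of the fingers, on their centre line; the grasp point (between the pads) lies 19 mm behind it; z points along the fingers, x is the direction in which the jaws open and shut, and the axes are right-handed (so a half turn about z gives the same grasp; the last joint's range is limited). The gripper opens to 92 mm and grips with 3 to 60 N. Pads are 20 mm wide; open, the fingers measure 128 mm over their backs; the gripper's body (75 mm by 189 mm) begins 69 mm behind the grasp point.
Start: joints at [1.036, 0.158, 1.597, -0, 1.386, -0.21], TCP at [0.184, 0.545, 0.215] pointing down, gripper open.
Joint ranges: [-2.91, 2.91], [-0.94, 2.29], [0.18, 2.7], [-1.29, 4.43], [0.17, 2.64], [-3, 3]. Speed limits (rad/s): [2.57, 2.57, 3.14, 3.14, 3.14, 3.14].

### API

Orientations are given as a rotation vector (axis times angle).
In Python, from workcell import bot gives the robot as it stands. Calls block until the motion is done:
- bot.goto(position, orientation): joint-space move of the TCP to a pose.
- bot.line_to(position, rot=None, max_speed=0.15): straight line of the TCP; rot=None keeps the orientation; max_speed is the mean speed in m/s.
- bot.set_joints(angles): joint-space move.
- bot.set_gripper(opening, newtons=None): opening from 0.0 (shut) to 1.0 (fully open); newtons is the grip in N (None keeps the last); returns when the fingers have stopped.
- bot.hold(seconds).
- bot.inverse_kinematics(position, orientation): joint angles nearest the present ones, or None.
- bot.read_camera(name): name is "side" or "top" or "wrist"; returns a dict with "pixels" (384x512x3 uint8, blue, green, red), "fx", "fy", "cx", "cy" (pixels), "R" (3x3) and "t" (3): a world point X has camera coordinates R X + t. Camera axes: x right, y down, z forward; pixel columns grow to the right and rows downward; lengths in m; the calibration is good to about 2 mm. The wrist camera is an equidistant fisheye: a pixel r from the principal point sees the ray r / f radians off the axis. A picture is of the moment at which its call begins. There is no depth.
A pose or a line that the arm cannot do raises bot.MotionError and nothing moves.
- bot.job_done(): hands the job in, once; it reports no verdict.
Readings, each from a call of its own:
- bot.current_clock(): time.
- bot.current_joints(): joint angles.
- bot.current_joint_vel(): joint speeds.
- bot.current_effort(): joint torques, N m.
- bot.current_ee_pos(): TCP position.
- bot.current_tool_rot(): TCP orientation.
- bot.current_contact_force(): force on the tool from outside, world axes, zero at the start.
- bot.current_ft_torque(): the same for the moment, N m.
- bot.current_opening(): opening from 0.0 (shut) to 1.0 (fully open).
Only numpy, scipy, OpenCV 4.12 (cv2) and the standard library are available. Lean on these libraries where they do the work, as an engineer would, in place of code of your own. Each camera call takes 0.05 s, during which the arm holds its last target.

## Working session

There is one attempt and no reset: what is moved stays moved. The work goes in short steps, each a Python script; the robot and the scene stay as the last script left them, time stands still between calls to the robot, and variables do not carry over. Pictures are saved under pics/ and viewed, and the job is handed in when it is done.

```bash
ls; mkdir -p pics; python3 - <<'E'
from workcell import bot
import cv2,numpy as np
for n in ["side","top","wrist"]:
    c=bot.read_camera(n); cv2.imwrite(f"pics/{n}0.png",c["pixels"])
    print(n,c["fx"],c["fy"],c["cx"],c["cy"],np.round(c["R"],4).tolist(),np.round(c["t"],4).tolist())
print(bot.current_clock(),bot.current_tool_rot(),bot.current_opening())
E
```

```text
pics
side 371.5737026795617 371.5737026795617 248.79865051118495 193.25535150736897 [[-0.9976, -0.0646, -0.0247], [-0.0163, 0.5661, -0.8242], [0.0672, -0.8218, -0.5658]] [0.4913, 0.0071, 0.9155]
top 413.1039640198264 413.1039640198264 262.1551985166675 188.25084538913148 [[0.0274, -0.9996, -0.0066], [-0.9858, -0.0259, -0.166], [0.1658, 0.0111, -0.9861]] [0.0614, 0.4609, 0.897]
wrist 297.3186396354542 297.3186396354542 258.8846342377591 196.70792355592604 [[0.318, 0.9481, -0.0014], [0.9057, -0.3033, 0.2961], [0.2803, -0.0954, -0.9552]] [-0.5743, -0.0325, 0.3919]
0.15 [ 2.55089050e+00  1.83277420e+00 -2.03051684e-03] 1.0003721146016078
```

View pics/top0.png

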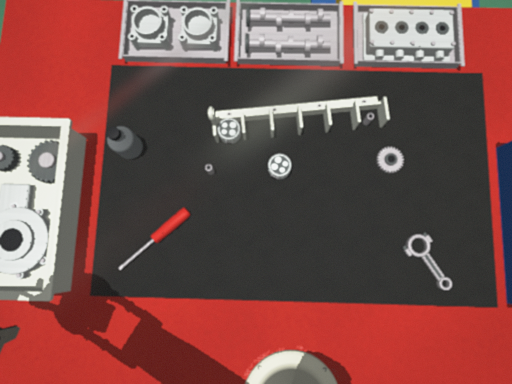

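View pics/side0.png

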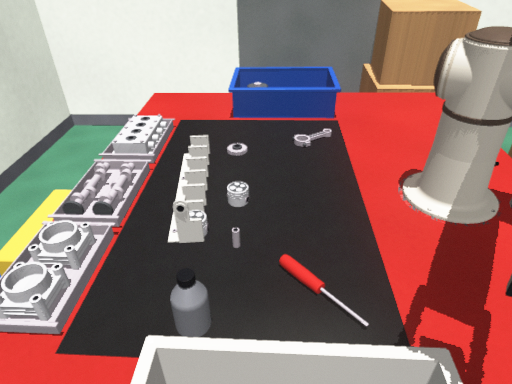

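View pics/wrist0.png

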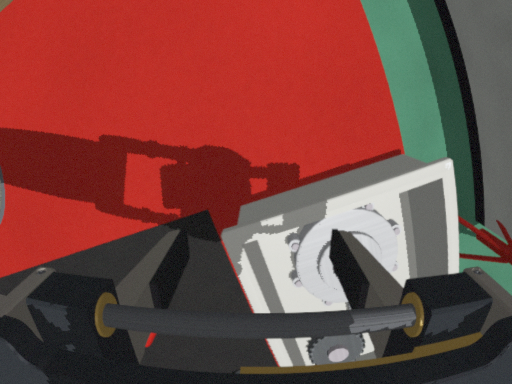

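The tall eared plate is at the rack's left end: about (212,115) in the top view, with the hole visible at (180,208) in the side view. The piston is at (280,166) in the top view and the filed piston is in the leftmost bay. I'll zoom in to measure.

```bash
python3 - <<'E'
import cv2
t=cv2.imread("pics/top0.png"); 
cv2.imwrite("pics/topz.png",cv2.resize(t[85:185,195:395],None,fx=4,fy=4,interpolation=cv2.INTER_CUBIC))
s=cv2.imread("pics/side0.png")
cv2.imwrite("pics/sidez.png",cv2.resize(s[125:260,160:260],None,fx=4.4,fy=4.4,interpolation=cv2.INTER_CUBIC))
E
```

```text
(no output)
```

View pics/topz.png

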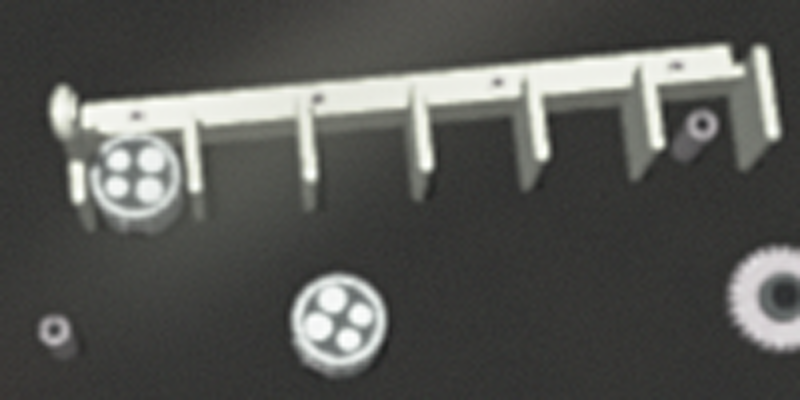

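View pics/sidez.png

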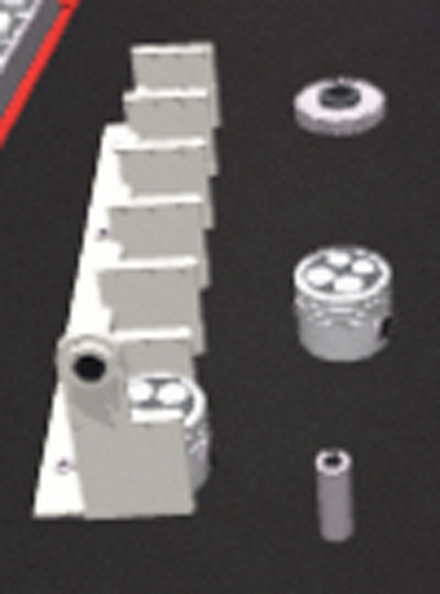

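In the 4x zoom of the top view, the divider nose tops are at (77,203), (196,192), (311,181), (427,171), (543,160), (659,149) and (774,137). The piston crown is at (339,322). I'll refine these with masks and project them.

```bash
cat > h.py <<'E'
from workcell import bot
import cv2,numpy as np
def ray(c,u,v,z):
    R=np.array(c["R"]);t=np.array(c["t"]);C=-R.T@t
    d=R.T@np.array([(u-c["cx"])/c["fx"],(v-c["cy"])/c["fy"],1.])
    return C+d*(z-C[2])/d[2]
def proj(c,X):
    p=np.array(c["R"])@X+np.array(c["t"]); return c["fx"]*p[0]/p[2]+c["cx"],c["fy"]*p[1]/p[2]+c["cy"]
E
python3 - <<'E'
from h import *
c=bot.read_camera("top"); g=cv2.cvtColor(c["pixels"],cv2.COLOR_BGR2GRAY).astype(float)
Z=[(77,203),(196,192),(311,181),(427,171),(543,160),(659,149),(774,137)]
P=np.array([ray(c,x/4+195-.375,y/4+85-.375,.06) for x,y in Z])
print(np.round(P,4)); print(np.linalg.norm(np.diff(P[:,:2],axis=0),axis=1))
k=np.array([198,132,66,0,-66,-132,-198])/1000
A=np.c_[np.ones(7),k]; co,_,_,_=np.linalg.lstsq(A,P[:,:2],rcond=None)
print("origin",co[0],"ydir",co[1],np.linalg.norm(co[1]),"yaw",np.arctan2(-co[1][0],co[1][1])); print(A@co-P[:,:2])
# piston crown ellipse
for (x0,y0,x1,y1) in [(262,148,296,184)]:
    m=(g[y0:y1,x0:x1]>85).astype(np.uint8)
    cs,_=cv2.findContours(m,cv2.RETR_EXTERNAL,cv2.CHAIN_APPROX_NONE); q=max(cs,key=cv2.contourArea)
    print(cv2.boundingRect(q),cv2.minEnclosingCircle(q))
p=ray(c,339/4+195-.375,322/4+85-.375,.042); print("piston top",p)
s=bot.read_camera("side"); p2=ray(s,343/4.4+160-.39,275/4.4+125-.39,.042); print("piston side",p2)
# check side noses: low end.. tall nose tops
for x,y in [(185,415),(190,332),(197,262),(200,200),(205,143),(208,91),(213,45)]:
    print(ray(s,x/4.4+160-.39,y/4.4+125-.39,.06))
yaw=np.arctan2(-co[1][0],co[1][1]); R=np.array([[np.cos(yaw),-np.sin(yaw)],[np.sin(yaw),np.cos(yaw)]])
print("in rack",R.T@(p[:2]-co[0]),R.T@(p2[:2]-co[0]))
b=ray(c,54/4+195-.375,330/4+85-.375,.044);print("benchpin",b,R.T@(b[:2]-co[0]))
o=ray(c,123,133,.12);print("oil",o)
E
```

```text
[[ 0.5739  0.186   0.06  ]
 [ 0.5821  0.1189  0.06  ]
 [ 0.5902  0.054   0.06  ]
 [ 0.5978 -0.0116  0.06  ]
 [ 0.6059 -0.0773  0.06  ]
 [ 0.6141 -0.143   0.06  ]
 [ 0.6228 -0.2083  0.06  ]]
[0.06760639 0.06543945 0.06602788 0.06617227 0.06626057 0.06587473]
origin [ 0.59811404 -0.01162606] ydir [-0.122447    0.99472108] 1.0022291643752863 yaw 0.12248065960464138
[[-6.70983359e-05 -6.92959979e-04]
 [-1.45943575e-04  7.67541476e-04]
 [-1.78182317e-04  5.04491498e-05]
 [ 3.54001252e-04 -6.26319296e-06]
 [ 2.86977074e-04  1.07880176e-05]
 [ 2.09079257e-04  1.15469440e-04]
 [-4.58833354e-04 -2.45024911e-04]]
(5, 5, 25, 26) ((16.772727966308594, 17.409090042114258), 12.998032569885254)
piston top [0.51294312 0.03590975 0.042     ]
piston side [0.51618242 0.03722421 0.042     ]
[0.57670124 0.1851054  0.06      ]
[0.58556822 0.11826812 0.06      ]
[0.5926052  0.05386068 0.06      ]
[ 0.60147965 -0.01054228  0.06      ]
[ 0.60928944 -0.07712606  0.06      ]
[ 0.61827209 -0.1451429   0.06      ]
[ 0.62553441 -0.21217845  0.06      ]
in rack [-0.0787252   0.05758542] [-0.07534957  0.05849428]
benchpin [0.50364364 0.19777919 0.044     ] [-0.06817866  0.2193784 ]
oil [0.55628738 0.37067401 0.12      ]
```

```bash
cat >> h.py <<'E'
from scipy.spatial.transform import Rotation as Ro
YAW=0.1225; O=np.array([0.5993,-0.0113])
M=np.array([[np.cos(YAW),-np.sin(YAW)],[np.sin(YAW),np.cos(YAW)]])
def W(x,y,z): return np.r_[O+M@[x,y],z]
def L(p): return M.T@(np.asarray(p)[:2]-O)
def rot(s):
    tx=s*np.r_[M@[0,1],0]; tz=np.array([0,0,-1.]); return Ro.from_matrix(np.c_[tx,np.cross(tz,tx),tz]).as_rotvec()
E
python3 - <<'E'
from h import *
print(Ro.from_rotvec(bot.current_tool_rot()).as_matrix().round(3))
for s in (1,-1): print(s,bot.inverse_kinematics(W(.008,.189,.2),rot(s)),bot.inverse_kinematics(W(-.02,.033,.01),rot(s)))
bot.set_gripper(0.0)
f0=bot.current_contact_force();print(f0,bot.current_clock())
E
```

```text
[[ 0.319  0.948 -0.   ]
 [ 0.948 -0.319 -0.001]
 [-0.001 -0.    -1.   ]]
1 [ 9.69242681e-02  2.59441802e-01  1.50898679e+00 -4.44089210e-16
  1.37316406e+00 -1.59637206e+00] [-1.76769552e-01  4.05006203e-01  1.73611355e+00 -4.44089210e-16
  1.00047290e+00 -1.87006588e+00]
-1 [ 9.69242681e-02  2.59441802e-01  1.50898679e+00 -4.44089210e-16
  1.37316406e+00  1.54522059e+00] [-1.76769552e-01  4.05006203e-01  1.73611355e+00 -8.88178420e-16
  1.00047290e+00  1.27152678e+00]
[0.58024432 0.52930832 0.13483526] 1.6
```

```bash
cat > touch.py <<'E'
from h import *
r=rot(1)
bot.goto(W(.009,.189,.2),r)
bot.line_to(W(.009,.189,.075),max_speed=.15)
f0=np.array(bot.current_contact_force())
print("free",f0,bot.current_ee_pos(),bot.current_clock())
z=.064
while z>.056:
    bot.line_to(W(.009,.189,z),max_speed=.03)
    f=np.array(bot.current_contact_force())-f0; print(round(z,4),f.round(2))
    if f[2]>2.5: break
    z-=.001
print(bot.current_ee_pos(),bot.current_clock())
c=bot.read_camera("top"); cv2.imwrite("pics/t1.png",cv2.resize(c["pixels"][60:200,170:400],None,fx=3,fy=3))
c=bot.read_camera("side"); cv2.imwrite("pics/s1.png",cv2.resize(c["pixels"][100:280,120:300],None,fx=3,fy=3))
E
python3 touch.py
```

```text
free [ 0.5685587  -0.29864649  0.77165978] [0.58604916 0.17759433 0.0762364 ] 4.55
0.064 [-0.38 -0.58 -1.99]
0.063 [-0.84  0.8  -0.49]
0.062 [-1.16 -0.09 -0.44]
0.061 [-0.11  1.22 -1.61]
0.06 [-1.2   0.98  2.09]
0.059 [-3.96 -0.48  6.76]
[0.58550397 0.17744913 0.06017139] 6.3167
```

View pics/t1.png

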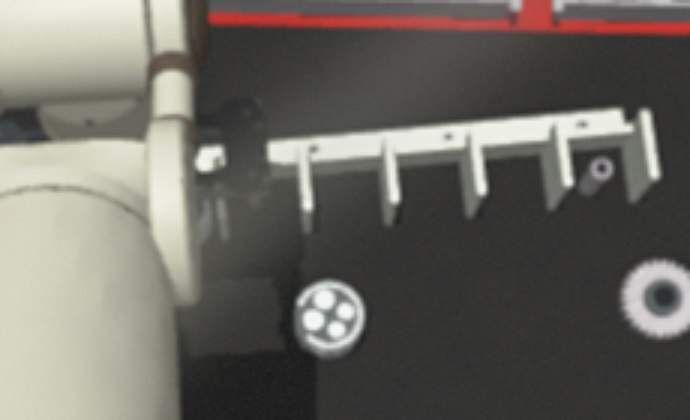

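View pics/s1.png

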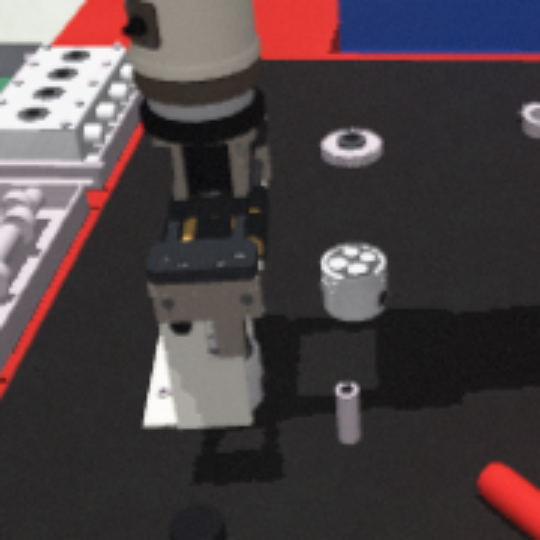

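The fingertip rests on the front shoulder of the tall plate, at (233,355) in the side crop. Vertical force is 6.8 N and the TCP is at z = 0.060, matching the 60 mm height. Next I'll touch the two dividers.

```bash
cat > touch2.py <<'E'
from h import *
for y in (.123,.057):
    p=bot.current_ee_pos(); bot.line_to([p[0],p[1],.075],max_speed=.08)
    bot.line_to(W(.012,y,.075),max_speed=.12); bot.hold(.2)
    f0=np.mean([bot.current_contact_force() for _ in range(3)],axis=0)
    z=.062
    while z>.055:
        bot.line_to(W(.012,y,z),max_speed=.03)
        f=np.array(bot.current_contact_force())-f0; print(round(z,4),f.round(2))
        if f[2]>4.5: break
        z-=.001
    print(y,bot.current_ee_pos(),bot.current_clock())
c=bot.read_camera("side"); cv2.imwrite("pics/s2.png",cv2.resize(c["pixels"][100:280,120:300],None,fx=3,fy=3))
E
python3 touch2.py
```

```text
0.062 [-0.26  0.12 -0.15]
0.061 [ 0.09 -0.07 -0.25]
0.06 [-0.15 -1.06  1.41]
0.059 [-2.5  -0.56  6.89]
0.123 [0.59662057 0.11224045 0.06016743] 9.0
0.062 [ 1.15 -0.44  1.15]
0.061 [ 1.22 -1.57  0.81]
0.06 [ 1.34 -0.8   2.42]
0.059 [-1.14 -1.11  8.83]
0.057 [0.60467334 0.04668967 0.06017009] 11.5833
```

View pics/s2.png

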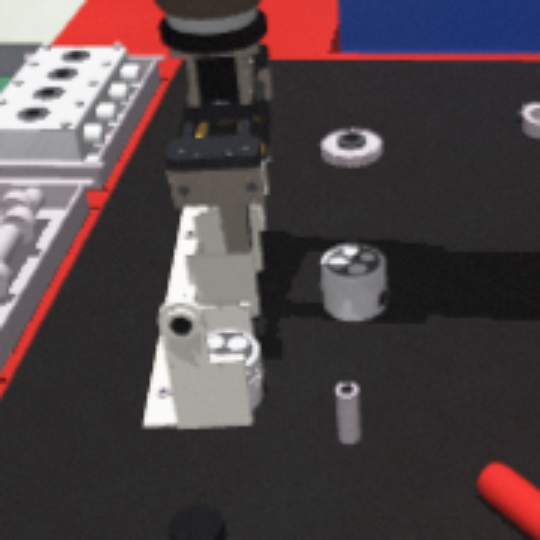

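Both dividers have been touched, at 6.9 N and 8.8 N. The image shows the fingertip on the top of the second divider at (235,250), and nothing else has moved. Now I'll cradle the piston from behind.

```bash
cat > push1.py <<'E'
from h import *
p=bot.current_ee_pos(); bot.line_to([p[0],p[1],.12],max_speed=.15)
bot.set_gripper(44/92)
P=L([.5145,.0366]); print("piston rack",P)
x0=P[0]-26-.0 if 0 else P[0]-.050
bot.line_to(W(x0,P[1],.12),max_speed=.15)
bot.line_to(W(x0,P[1],.008),max_speed=.12)
print(bot.current_opening()*92,bot.current_ee_pos(),bot.current_clock())
for n in("side","top"):
    c=bot.read_camera(n)
    a=c["pixels"][100:280,120:300] if n=="side" else c["pixels"][80:240,180:400]
    cv2.imwrite(f"pics/{n}3.png",cv2.resize(a,None,fx=3,fy=3))
E
python3 push1.py
```

```text
piston rack [-0.07831144  0.05790309]
44.17799816115698 [0.4656395  0.03036948 0.00869108] 15.1417
```

View pics/side3.png

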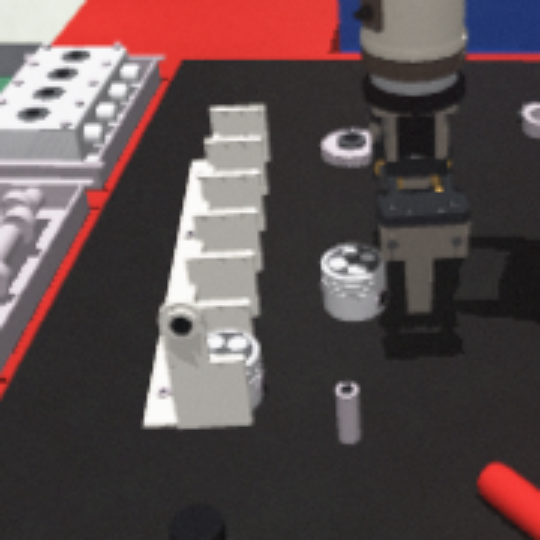

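View pics/top3.png

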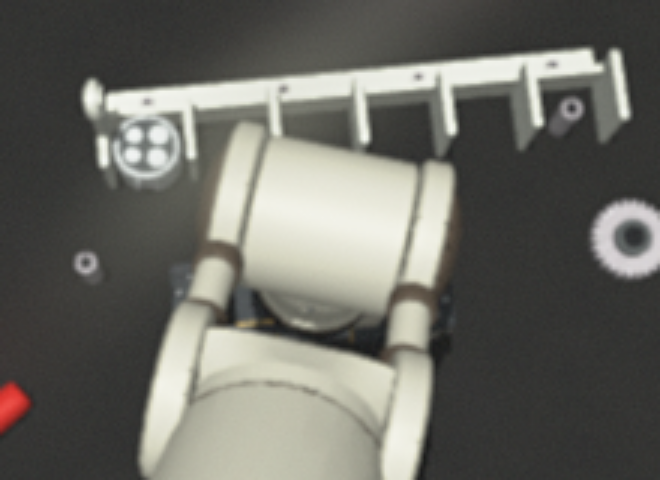

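The fingers are behind the untouched piston, with clear space between them (side crop x = 385 to 410). Starting the first push.

```bash
cat > push2.py <<'E'
from h import *
P=np.array([-.0783,.0579]); f0=np.array(bot.current_contact_force())
bot.line_to(W(P[0]-.024,P[1],.008),max_speed=.04); print((np.array(bot.current_contact_force())-f0).round(2))
bot.line_to(W(-.036-.024,.033,.008),max_speed=.04); print((np.array(bot.current_contact_force())-f0).round(2))
print(L(bot.current_ee_pos()),bot.current_clock())
for n in("side","wrist"):
    c=bot.read_camera(n)
    a=cv2.resize(c["pixels"][100:280,120:300],None,fx=3,fy=3) if n=="side" else c["pixels"]
    cv2.imwrite(f"pics/{n}4.png",a)
E
python3 push2.py
```

```text
[-0.24  0.27 -0.98]
[ 0.15 -0.8  -0.44]
[-0.05999354  0.03301616] 17.4167
```

View pics/side4.png

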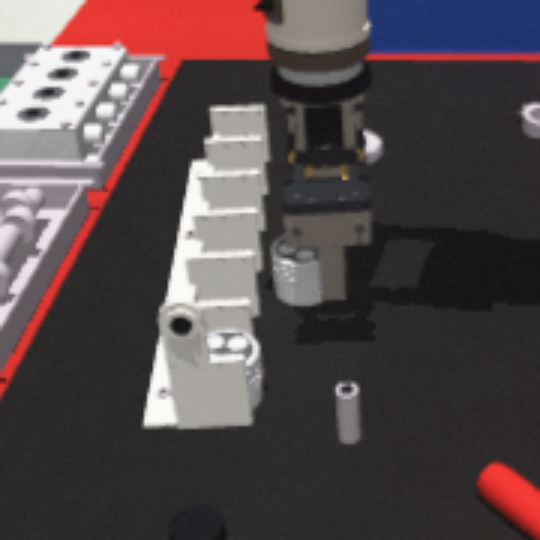

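View pics/wrist4.png

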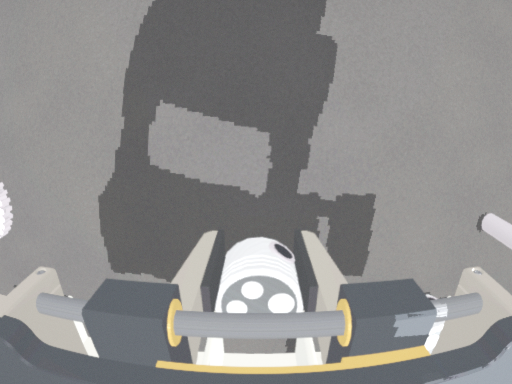

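The piston is upright and centred between the fingers: crown at about (260,295) in the wrist view, midway between the pads. I'll back off, narrow the cradle so it fits the bay, and push on with force monitoring.

```bash
cat > push3.py <<'E'
from h import *
bot.line_to(W(-.085,.033,.008),max_speed=.06)
bot.set_gripper(20/92); print(bot.current_opening()*92)
c=bot.read_camera("side"); cv2.imwrite("pics/side5a.png",cv2.resize(c["pixels"][100:280,120:300],None,fx=3,fy=3))
f0=np.array(bot.current_contact_force())
for x in (-.060,-.045,-.030):
    bot.line_to(W(x,.033,.008),max_speed=.04); print(x,(np.array(bot.current_contact_force())-f0).round(2),L(bot.current_ee_pos()).round(4))
print(bot.current_clock())
for n in("side","wrist"):
    c=bot.read_camera(n)
    a=cv2.resize(c["pixels"][100:280,120:300],None,fx=3,fy=3) if n=="side" else c["pixels"]
    cv2.imwrite(f"pics/{n}5.png",a)
E
python3 push3.py
```

```text
20.130249839445383
-0.06 [-0.64 -0.95 -1.03] [-0.06   0.033]
-0.045 [ 1.23 -0.32  0.09] [-0.0447  0.033 ]
-0.03 [ 0.62  0.04 -1.54] [-0.0297  0.033 ]
20.4917
```

View pics/side5.png

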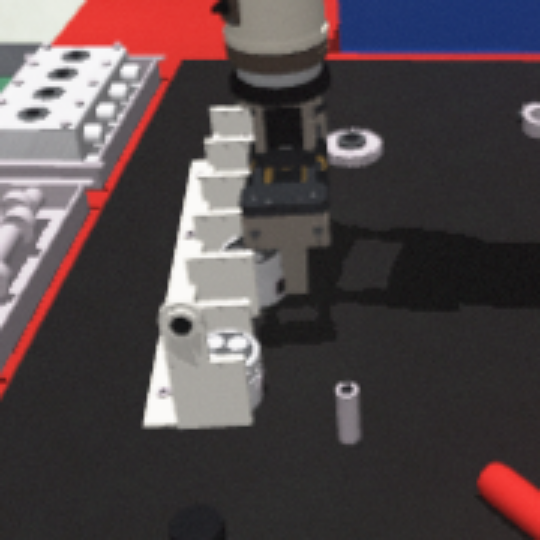

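View pics/wrist5.png

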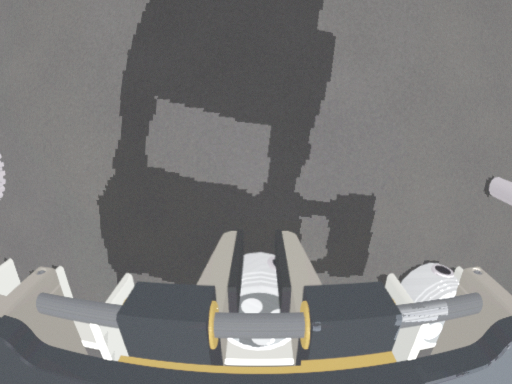

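The piston is upright and part-way into the third bay, still centred in the cradle. I'll push it home in small steps until the back stop reacts.

```bash
cat > push4.py <<'E'
from h import *
f0=np.array([0,0,0.]); x=-.028
while x<-.003:
    bot.line_to(W(x,.033,.008),max_speed=.03); f=np.array(bot.current_contact_force()); fl=M.T@f[:2]
    print(round(x,4),fl.round(2),L(bot.current_ee_pos()).round(4))
    if fl[0]<-5: break
    x+=.0015
print(bot.current_clock())
for n in("side","wrist"):
    c=bot.read_camera(n)
    a=cv2.resize(c["pixels"][100:280,120:300],None,fx=3,fy=3) if n=="side" else c["pixels"]
    cv2.imwrite(f"pics/{n}6.png",a)
E
python3 push4.py
```

```text
-0.028 [-0.5 -0.3] [-0.028  0.033]
-0.0265 [-0.24 -0.86] [-0.0265  0.033 ]
-0.025 [ 0.42 -0.68] [-0.0249  0.033 ]
-0.0235 [-0.52  0.93] [-0.0233  0.033 ]
-0.022 [0.43 0.55] [-0.0218  0.033 ]
-0.0205 [0.25 0.23] [-0.0203  0.033 ]
-0.019 [ 0.68 -0.21] [-0.0188  0.033 ]
-0.0175 [-0.52 -0.07] [-0.0173  0.033 ]
-0.016 [-0.39 -1.01] [-0.0159  0.033 ]
-0.0145 [-0.54  0.74] [-0.0144  0.033 ]
-0.013 [-0.29 -0.48] [-0.0128  0.033 ]
-0.0115 [-0.25  0.42] [-0.0114  0.033 ]
-0.01 [-5.77  0.2 ] [-0.0109  0.0331]
23.8417
```

View pics/side6.png

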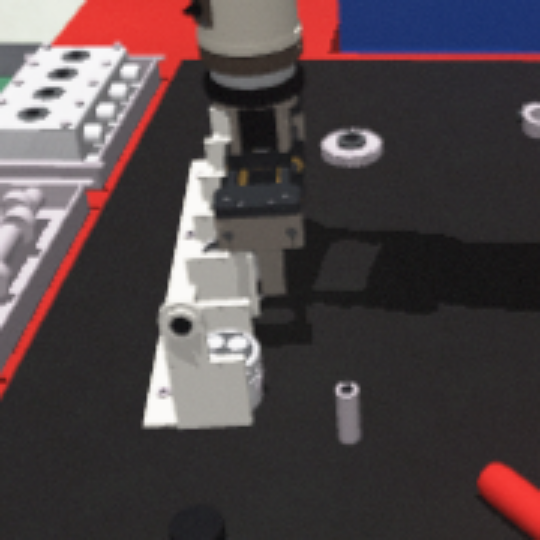

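The back stop reacted with 5.8 N at x = -0.011, where -0.012 was predicted. I'll retreat and check.

```bash
cat > chk.py <<'E'
from h import *
bot.line_to(W(-.07,.033,.008),max_speed=.06)
bot.line_to(W(-.07,.033,.15),max_speed=.15)
bot.line_to(W(-.22,.033,.2),max_speed=.2)
bot.hold(.5)
t=bot.read_camera("top");s=bot.read_camera("side")
cv2.imwrite("pics/t7.png",cv2.resize(t["pixels"][80:200,195:395],None,fx=4,fy=4,interpolation=cv2.INTER_CUBIC))
cv2.imwrite("pics/s7.png",cv2.resize(s["pixels"][125:260,160:260],None,fx=4.4,fy=4.4,interpolation=cv2.INTER_CUBIC))
for xx in (.017,.022,.026):
  u,v=proj(t,W(xx,.033,.042)); print(xx,"expected crown zoom",(u-195+.375)*4,(v-80+.375)*4)
print(bot.current_clock())
E
python3 chk.py
```

```text
0.017 expected crown zoom 363.8732474511305 175.33860157137065
0.022 expected crown zoom 362.97305646554855 167.09890652759515
0.026 expected crown zoom 362.2540250956715 160.5174151445599
27.7333
```

View pics/t7.png

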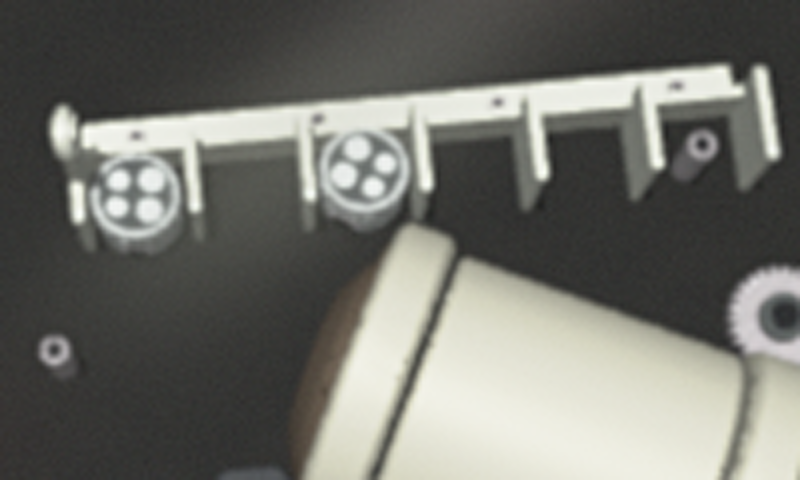

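View pics/s7.png

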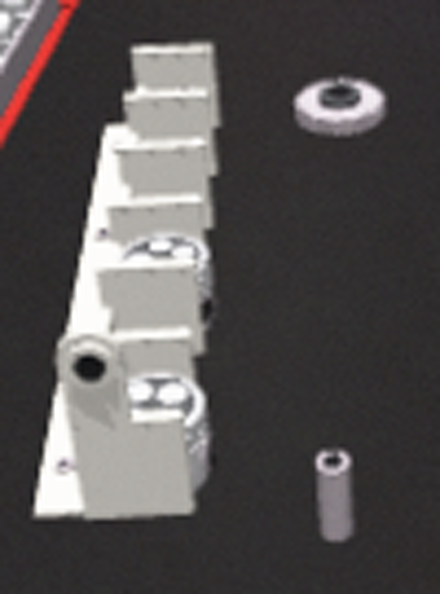

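The crown is at (364,170), against about (363,167) expected when home. That is within 2 mm, the piston is upright in bay three, and the neighbouring parts are where they were. Handing in.

```bash
python3 -c "
from workcell import bot
bot.job_done(); print(bot.current_clock())"
```

```text
the job is handed in; nothing more can be done
the job is handed in; nothing more can be done
```

The piston is in the third bay, against the back stop, and the job is handed in. It took about 28 s of the 64 s allowed.

- **Counting off:** The tall end plate is at the rack's left end. I touched its front shoulder (6.8 N), then `divider_a` (6.9 N), then `divider_b` (8.8 N). The fingertip lifted about 15 mm between touches rather than sliding all the way along.
- **Pushing:** I cradled the piston between the two partly open fingertips and pushed it along the bench into the third bay. The back stop reacted with 5.8 N at tool x = -11 mm in the rack's frame, where I expected -12 mm.
- **Final check:** After backing off, the top view shows the piston upright in bay three, with its crown within about 2 mm of the home position. The parts visible in those last pictures (filed piston, both pins, gear) had not visibly moved. The rod, screwdriver and bottle were outside those crops, so I did not check them again at the end.
- **Disagreement:** The top and side cameras differed by about 3 mm in depth when locating the rack. I used a position between the two, and the back-stop contact agreed with it.

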